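# Set and lock the stop slide for the next meter housing

### The arm

A 6-joint arm with a two-finger parallel gripper is mounted at the origin on the work surface. World frame = base frame: x ahead of the robot, y to its left, z up, the work surface at z = 0. Lengths are in m, angles in rad, forces in N, time in s.
With the tool pointing down it reaches from about 0.275 to 0.825 m from the base axis. Payload 5.2 kg.
Tool frame: the origin (TCP) lies at the very end of the fingers, on their centre line; the grasp point (between the pads) lies 19 mm behind it; z points along the fingers, y is the line along which they close (so a half turn about z gives the same grasp; the last joint's range is limited). The gripper opens to 93 mm and grips with 3 to 60 N. Pads are 15 mm wide; open, the fingers measure 128 mm over their backs; the gripper's body (75 mm by 188 mm) begins 65 mm behind the grasp point.
Start: joints at [-1.449, 0.259, 1.535, -0, 1.348, -0.203], TCP at [0.176, -0.521, 0.219] pointing down, gripper open.
Joint ranges: [-3.14, 3.14], [-0.91, 2.08], [0.19, 2.58], [-1.22, 4.36], [0.22, 2.71], [-3.12, 3.12]. Speed limits (rad/s): [2.57, 2.57, 3.14, 3.14, 3.14, 3.14].

### API

Orientations are given as a 3x3 rotation matrix whose columns are the frame's x, y, z axes.
In Python, from station import manip gives the robot as it stands. The module is installed in compiled form; this text tells all that it offers.
- The arm moves only by the tool servo_tool, never from a script. Its argument "moves" is a list of rows, each a list of 2 entries, a list of its own where there are three numbers: the shift along the tool's x, y, z in units of 0.2 m (1.0 is 0.2 m), then the turn, a rotation vector about the tool's x, y, z in units of 180 degrees (1.0 is 180 degrees). In form: [[[dx, dy, dz], [rx, ry, rz]], ...]. A call has 1 to 8 rows; each row is the pose to reach, as a shift and turn from the pose commanded when the call began, along the tool's axes at that moment, turning the shorter way round; what a row does not reach only later rows make up. A row lasts 1/10 s, in which the tool goes at most 50 mm and 8.59 degrees, less where a joint would pass 70% of its speed; a pose out of reach is approached as far as the arm can. A call with a number of a shift or a turn outside -1 to 1 is refused whole. A call with a gripper value outside its range is refused whole. "grip" is the closure, from 0 (fully open) to 1 (shut), set as the call begins (left out, the last holds). The fingers move at their own pace and stop on an object; "force" is the grip in N (left out, the last holds). Time passes only in rows, so rows that repeat a pose let the fingers close. It gives the time, the measured TCP pose, the force, the opening and the grip force at its end, in the units of the state.
- manip.observe(): the state, without advancing time (a new reading comes with each control period).
- manip.snapshot(name): name is "side" or "top"; returns a dict with "frame" (480x640x3 uint8, red, green, blue), "range_z" (480x640 float32, m along the optical axis (not along the pixel's ray), 0 where there is no reading), "fx", "fy", "cx", "cy" (pixels), "k1" (the pictures are not rectified: a ray, as slopes to the right and down, at radius r is drawn at 1 + k1 r^2 times it, then the intrinsics apply), "cam_to_world" (4x4, takes a point from camera to world coordinates). Camera axes: x right, y down, z forward; pixel columns grow to the right and rows downward; lengths in m; the calibration is good to about 2 mm. A picture is of the moment at which its call begins.
- manip.finish_job(): hands the job in; it is judged then, once.
The state is a dict: "clock": time; "joint_pos": joint angles; "qd": joint speeds; "joint_torque": joint torques, N m; "ee_pos": TCP position; "eef_rot": TCP orientation; "wrist_force": force on the tool from outside, world axes, zero at the start; "moment": the same for the moment, N m; "gripper_width": finger opening in m; "gripper_force": force on a finger pad.
Only numpy, scipy, OpenCV 4.12 (cv2) and the standard library are available. Lean on these libraries where they do the work, as an engineer would, in place of code of your own. Each camera call takes 0.05 s, during which the arm holds its last target. There are 200 camera calls.

### The job

Set the stop slide for the next meter housing: slide the carriage, which has an upright grip, along its bed until the pointer on its side points into the gap between the two prongs of the index block. Then tighten the big hex lock nut on the carriage clockwise, seen from above, until it comes up against its end stop (up to a third of a turn, so you may need to take a second hold), leaving the pointer in the gap. Do not shift the index block or disturb the other things on the bench.

Things in the scene. Friction and masses are not known exactly. Their poses are not given: they have to be found in the camera images.
- slide_bed: the fixed stop slide: a dark steel bed 420 mm long (its y axis, the track) and 110 mm wide, with a 60 mm wide low ledge along its +x side (the side away from the robot). Origin on the bench under the middle of the bed, z up. Guide strips rise to 40 mm; end blocks rise to 54 mm at the two ends (y = -210 to -192 and 192 to 210 mm). It does not move in a run.
- carriage (a joint): position of the carriage along the bed's +y, 0 to 0.2 m; at value q the carriage's middle and pointer lie at y = q - 0.1 in the bed's frame. Sliding takes about 4 N and it stays where left. The carriage is an aluminium plate 170 mm long and 76 mm wide, top 52 mm above the bench.
- grip_top (a point): centre of the top of the carriage's upright black grip, 110 mm above the bench. The grip is a slab 16 mm thick along the track, 55 mm wide across it, rising 58 mm from the plate (52 to 110 mm above the bench). It stands 55 mm to +y of the carriage's middle. Axes as the bed's.
- pointer_tip (a point): tip of the carriage's pointer, a flat steel bar 8 mm wide and 6 mm thick that sticks out 37 mm from the carriage's +x side, 45 mm above the bench. Axes as the bed's.
- index_gap (a point): middle of the mouth of the index block's gap, 45 mm above the bench. The index block is a steel block on the ledge, 42 mm long along the track, top 52 mm above the bench, with two 10 mm wide prongs facing the carriage and a 22 mm gap between them; the pointer's tip passes 3 mm clear of the prongs. Axes as the bed's.
- lock_nut (a joint): turn of the lock nut, rad, growing clockwise seen from above; 2.1 is fully tight, against its end stop; it starts loose between 0 and 0.5. It takes about 0.08 N m and stays where left.
- nut_top (a point): centre of the top of the brass hex nut, 90 mm above the bench, 55 mm to -y of the carriage's middle. The nut is 44 mm across flats, 51 across corners, 34 tall (56 to 90 mm above the bench) on a 56 mm washer; an 18 mm stud rises 10 mm above it. The point turns with the nut: its y axis is square to two flats, the others at 60 degree steps. Turning does not change its height.
- escape_wheel: brass toothed wheel, 90 mm across, 8 mm thick, flat on the bench on the robot's side of the slide; origin at the centre of its underside
- gasket_ring: tin ring, 90 mm outside, 64 mm inside, 6 mm thick, flat on the bench on the robot's side of the slide; origin at the centre of its underside
- coin_gauge: steel plate 120 x 60 x 8 mm with three round holes, flat on the bench beyond the slide; origin at the centre of its underside
- dial_window: clear glass disc, 80 mm across, 6 mm thick, flat on the bench beyond the slide; origin at the centre of its underside
- screwdriver: screwdriver lying to the left of the slide; origin under its middle
- screw_cup: small open steel cup, 70 mm across, 50 mm tall, standing to the right of the slide; origin at the centre of its underside

How it is judged:
By the outcome, as a careful person would: the job done as asked, in the order asked, and still so for the second after the job is handed in, with the robot touching nothing.
It also fails if it takes over 58 s, if anything falls off the work surface, if the arm or the gripper's body presses on something with over 40 N, if the wrist force passes 120 N, or if a joint passes its speed limit or range.

## Working session

There is one attempt and no reset: what is moved stays moved. The work goes in short steps, Python scripts to look and compute and a tool call to move; the robot and the scene stay as the last step left them, time stands still between calls to the robot, and variables do not carry over. Pictures are saved under pics/ and viewed, at most 10 in all, crops included, and the job is handed in when it is done.

Besides the shell and the picture viewer there is one more tool, called after "Request:" as name([rows], argument=value, ...), one row to a line, values as JSON. servo_tool: Moves the arm, as the interface text tells. Its arguments: {"type":"object","properties":{"moves":{"type":"array","items":{"type":"array"}},"grip":{"type":"number"},"force":{"type":"number"}},"required":["moves"]}

```bash
mkdir -p pics; python3 - <<'E'
from station import manip
import cv2,pickle
d={}
for n in("side","top"):
    s=manip.snapshot(n); d[n]=s
    cv2.imwrite(f"pics/{n}0.png",s["frame"][:,:,::-1])
    print(n,s["fx"],s["fy"],s["cx"],s["cy"],s["k1"],s["cam_to_world"].round(3).tolist())
pickle.dump(d,open("d0.pkl","wb"))
print(manip.observe())
E
```

```text
side 441.6414375345545 441.6414375345545 328.4908879809499 237.3014260297579 -0.09169848691639934 [[-0.753, -0.467, 0.464, 0.124], [-0.658, 0.546, -0.519, 0.556], [-0.011, -0.696, -0.718, 0.82], [0.0, 0.0, 0.0, 1.0]]
top 559.5617298697962 559.5617298697962 309.20921382679364 250.72486874148422 -0.10184468156396674 [[-0.005, -0.982, 0.191, 0.404], [-1.0, 0.005, 0.001, 0.04], [-0.002, -0.191, -0.982, 1.106], [0.0, 0.0, 0.0, 1.0]]
{'clock': 0.1, 'joint_pos': array([-1.44876673e+00,  2.59278780e-01,  1.53595989e+00, -3.01456465e-05,
        1.34797934e+00, -2.02817605e-01]), 'qd': array([ 0.00109129,  0.00161946, -0.00181484, -0.00260548,  0.00080929,
       -0.00056712]), 'joint_torque': array([ 1.82794247e-03, -4.38211799e+01, -2.84642243e+01,  7.20888027e-02,
        3.62928689e-02, -5.01181364e-05]), 'ee_pos': array([ 0.175483  , -0.52074598,  0.21790169]), 'eef_rot': array([[ 9.47697405e-01,  3.19170139e-01, -2.27031608e-04],
       [ 3.19170080e-01, -9.47696085e-01,  1.60969189e-03],
       [ 2.98608618e-04, -1.59796252e-03, -9.99998679e-01]]), 'wrist_force': array([-0.95240649,  0.95122186,  0.30534452]), 'moment': array([ 0.05321579,  0.06645569, -0.04205649]), 'gripper_force': 0.0, 'gripper_width': 0.0928985243639675}
```

View pics/top0.png

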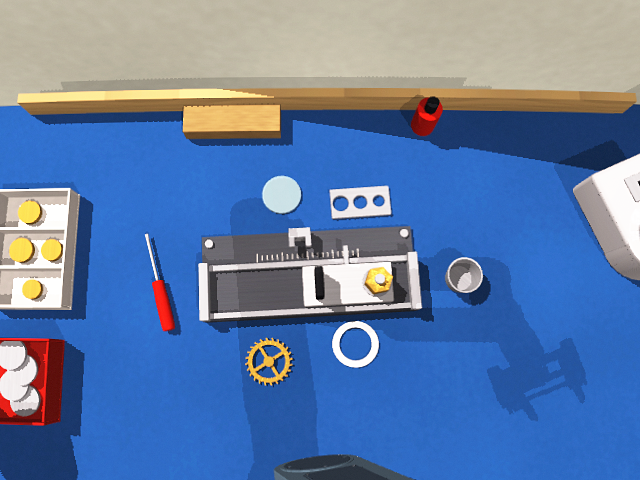

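View pics/side0.png

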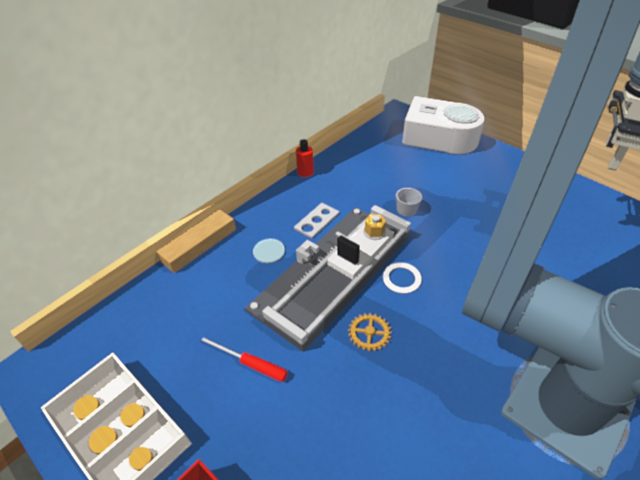

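The top view shows the bed at about (200–420, 228–320), the grip at (320,282), the nut at (378,281), the pointer near (346,252) and the index block near (300,240). The side view agrees. Next is a zoomed crop.

```bash
cat > h.py <<'E'
import numpy as np,cv2
def ray(s,uv):
    uv=np.asarray(uv,float).reshape(-1,2)
    f=np.array([s["fx"],s["fy"]]);c=np.array([s["cx"],s["cy"]])
    d=(uv-c)/f; x=d.copy()
    for _ in range(20): x=d/(1+s["k1"]*(x**2).sum(1,keepdims=True))
    return x
def at_z(s,uv,z):
    x=ray(s,uv);T=s["cam_to_world"]
    r=np.c_[x,np.ones(len(x))]@T[:3,:3].T
    return T[:3,3]+r*((z-T[2,3])/r[:,2])[:,None]
def cloud(s):
    v,u=np.mgrid[:480,:640];x=ray(s,np.c_[u.ravel(),v.ravel()])
    Z=s["range_z"].ravel()[:,None];T=s["cam_to_world"]
    P=(np.c_[x,np.ones(len(x))]*Z)@T[:3,:3].T+T[:3,3]
    P[Z[:,0]==0]=np.nan
    return P.reshape(480,640,3)
E
python3 - <<'E'
import pickle,cv2,numpy as np
from h import *
d=pickle.load(open("d0.pkl","rb"));s=d["top"]
im=s["frame"][:,:,::-1]
cv2.imwrite("pics/crop1.png",cv2.resize(im[220:330,195:430],(800,374),interpolation=cv2.INTER_CUBIC))
P=cloud(s)
for n,(u,v) in dict(grip=(320,282),nut=(372,288),plate=(345,290),ledge=(250,245),bench=(150,400),index=(300,233),pointer=(346,252)).items(): print(n,P[v,u].round(4))
# black grip / brass masks by colour and height
hsv=cv2.cvtColor(s["frame"],cv2.COLOR_RGB2HSV)
roi=np.zeros((480,640),bool);roi[225:325,195:425]=1
Z=P[...,2]
for n,m in dict(grip=roi&(Z>.1)&(Z<.118)&(hsv[...,2]<70),nut=roi&(Z>.08)&(Z<.097)&(hsv[...,1]>100)).items():
    q=P[m];print(n,m.sum(),np.nanmedian(q,0).round(4),np.nanmin(q,0).round(4),np.nanmax(q,0).round(4),cv2.minAreaRect(q[:,:2].astype(np.float32)))
for z0,z1 in((.048,.058),):
    m=(roi&(Z>z0)&(Z<z1)).astype(np.uint8)
    k,l,st,c=cv2.connectedComponentsWithStats(m)
    for i in range(1,k):
        if st[i,4]>40:
            q=P[l==i];r=cv2.minAreaRect(q[:,:2].astype(np.float32));print(st[i],q.mean(0).round(4),r)
E
```

```text
grip [0.5396 0.022  0.1123]
nut [ 0.5306 -0.073   0.0935]
plate [ 0.5325 -0.0264  0.0509]
ledge [0.6285 0.1594 0.0117]
bench [0.3246 0.3513 0.0029]
index [0.6429 0.0587 0.0543]
pointer [ 0.6061 -0.0297  0.0493]
grip 241 [0.5399 0.0237 0.1113] [0.5147 0.0165 0.1024] [0.5689 0.0309 0.1164] ((0.541831374168396, 0.023734411224722862), (0.014401190914213657, 0.0541749931871891), 89.63511657714844)
nut 416 [ 0.5452 -0.085   0.0911] [ 0.5149 -0.1108  0.0803] [0.5704 0.0273 0.0961] ((0.5389993190765381, -0.04082208871841431), (0.04443173483014107, 0.1427772343158722), 10.60233211517334)
[289 227  22  20 303] [0.6391 0.0598 0.0535] ((0.6365294456481934, 0.05952443927526474), (0.03667531535029411, 0.04154820740222931), 2.057741641998291)
[ 303  245   90   61 2653] [ 0.5443 -0.024   0.0533] ((0.5632567405700684, -0.031037740409374237), (0.11313124001026154, 0.1700977385044098), 2.729534149169922)
[407 251  15  58 528] [ 0.5506 -0.1576  0.0547] ((0.5515061020851135, -0.1580054610967636), (0.10981657356023788, 0.018771890550851822), 3.0905847549438477)
[198 263  12  58 525] [0.5302 0.2421 0.0548] ((0.5309904217720032, 0.24257679283618927), (0.10991907864809036, 0.01942502334713936), 3.1110899448394775)
```

View pics/crop1.png

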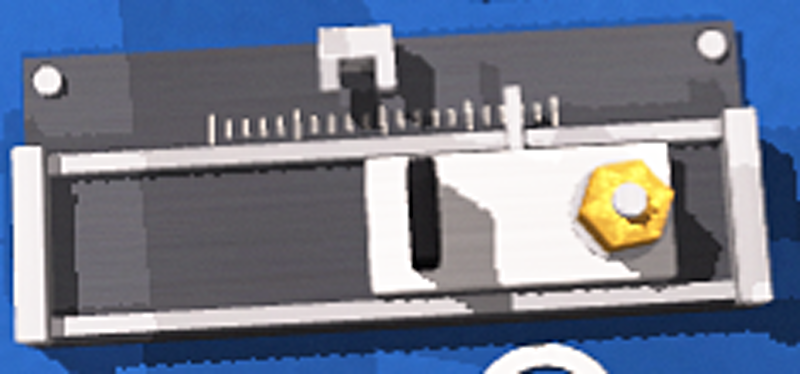

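Crop: pointer at crop x≈513, prongs at 318–340 and 375–397 (gap middle ≈357), and a brass hex at (627,205). Next I measure these in the bed frame.

```bash
cat >> h.py <<'E'
C=np.array([.5412,.0423]);U=np.array([-.0205,.4006]);U/=np.linalg.norm(U);X=np.array([U[1],-U[0]])
def bed(p): p=np.asarray(p)[...,:2]-C; return np.stack([p@X,p@U],-1)
def world(b): b=np.asarray(b); return C+b[...,:1]*X+b[...,1:2]*U
def nut_fit(s,roi,z=.09):
    hsv=cv2.cvtColor(s["frame"],cv2.COLOR_RGB2HSV);P=cloud(s)
    m=roi&(hsv[...,0]>12)&(hsv[...,0]<35)&(hsv[...,1]>110)&(P[...,2]>.084)&(P[...,2]<.097)
    k,l,st,_=cv2.connectedComponentsWithStats(m.astype(np.uint8))
    i=1+st[1:,4].argmax();v,u=np.nonzero(l==i)
    q=at_z(s,np.c_[u,v],z)[:,:2].astype(np.float32)
    h=cv2.convexHull(q)[:,0]
    a=np.radians(np.arange(0,60,1.))
    w=[sum(np.ptp(h@np.array([np.cos(t+k*np.pi/3),np.sin(t+k*np.pi/3)])) for k in range(3))/3 for t in a]
    j=int(np.argmin(w));t=a[j]
    ctr=[]
    A=[];b=[]
    for k in range(3):
        n=np.array([np.cos(t+k*np.pi/3),np.sin(t+k*np.pi/3)]);e=h@n;A.append(n);b.append((e.min()+e.max())/2)
    c=np.linalg.lstsq(np.array(A),np.array(b),rcond=None)[0]
    return c,np.degrees(t),w[j],max(w),len(q)
E
python3 - <<'E'
import pickle
from h import *
d=pickle.load(open("d0.pkl","rb"));s=d["top"]
roi=np.zeros((480,640),bool);roi[225:325,340:425]=1
c,t,w,W,n=nut_fit(s,roi);print("nut",c,bed(c),"flat normals deg",t,w,W,n)
P=cloud(s);Z=P[...,2];B=bed(P)
g=(abs(Z-.11)<.008)&(abs(B[...,0])<.05)&(abs(B[...,1]+.02)<.03);v,u=np.nonzero(g)
b=bed(at_z(s,np.c_[u,v],.11));print("grip",b.min(0),b.max(0),(b.min(0)+b.max(0))/2)
i=(Z>.044)&(Z<.06)&(B[...,0]>.07)&(B[...,0]<.13)&(abs(B[...,1]-.02)<.04);v,u=np.nonzero(i)
b=bed(at_z(s,np.c_[u,v],.052));print("index",np.percentile(b,[1,99],axis=0))
near=b[:,0]<np.percentile(b[:,0],1)+.012;bb=np.sort(b[near,1]);j=np.diff(bb).argmax();print("gap",bb[0],bb[j],bb[j+1],bb[-1],(bb[j]+bb[j+1])/2)
p=(Z>.038)&(Z<.056)&(B[...,0]>.055)&(B[...,0]<.085)&(B[...,1]<-.03)&(B[...,1]>-.15);v,u=np.nonzero(p)
b=bed(at_z(s,np.c_[u,v],.048));print("pointer",len(b),np.median(b[:,1]),b.min(0),b.max(0))
E
```

```text
nut [ 0.54718361 -0.08647298] [-0.00060533 -0.12891051] flat normals deg 13.0 0.04430567087273568 0.04925971022275385 403
grip [-0.02777979 -0.02720673] [ 0.02715054 -0.01119833] [-0.00031462 -0.01920253]
index [[ 0.07693916 -0.00832521]
 [ 0.11403894  0.03302289]]
gap -0.007347479298885706 0.0009902661741636868 0.02352230866017311 0.03332987321422699 0.012256287417168398
pointer 45 -0.07416464718068026 [ 0.05543158 -0.07815679] [ 0.07534835 -0.07004317]
```

The estimates agree: carriage middle at y = −0.074 m from grip, nut and pointer, gap at +0.0124 m. That makes a slide of +86.5 mm. Moving over the grip.

Request:
servo_tool([
  [[1.0,-0.8,0],[0,0,0]],
  [[1.0,-0.8,0],[0,0,0]],
  [[1.0,-0.8,0],[0,0,0]],
  [[1.0,-0.8,0],[0,0,0]],
  [[1.0,-0.8,0],[0,0,0]],
  [[1.0,-0.8,0],[0,0,0]],
  [[1.0,-0.8,0],[0,0,0]],
], grip=0)

```text
clock: 0.8
ee_pos: [0.3146, -0.3047, 0.2187]
eef_rot: [[0.947, 0.322, -0.0], [0.322, -0.947, -0.0], [-0.0, 0.0, -1.0]]
wrist_force: [0.1, -0.1, -0.0]
gripper_width: 0.0927
gripper_force: 0.0
```

Request:
servo_tool([
  [[1.0,-0.8,0],[0,0,0]],
  [[1.0,-0.8,0],[0,0,0]],
  [[1.0,-0.8,0],[0,0,0]],
  [[1.0,-0.8,0],[0,0,0]],
  [[1.0,-0.8,0],[0,0,0]],
  [[1.0,-0.8,0],[0,0,0]],
  [[1.0,-0.8,0],[0,0,0]],
])

```text
clock: 1.5
ee_pos: [0.453, -0.0909, 0.2183]
eef_rot: [[0.947, 0.321, -0.001], [0.321, -0.947, -0.001], [-0.001, 0.0, -1.0]]
wrist_force: [-0.5, -0.5, -0.0]
gripper_width: 0.0925
gripper_force: 0.0
```

Request:
servo_tool([
  [[0.6,-0.39,0.25],[0,0,0.087]],
  [[0.6,-0.39,0.25],[0,0,0.087]],
  [[0.6,-0.39,0.25],[0,0,0.087]],
  [[0.6,-0.39,0.25],[0,0,0.087]],
  [[0.6,-0.39,0.25],[0,0,0.087]],
  [[0.6,-0.39,0.25],[0,0,0.087]],
])

```text
clock: 2.1
ee_pos: [0.5409, 0.0194, 0.1687]
eef_rot: [[0.999, 0.05, -0.001], [0.05, -0.999, -0.001], [-0.001, 0.001, -1.0]]
wrist_force: [-0.7, -0.1, -0.2]
gripper_width: 0.0932
gripper_force: 0.0
```

Request:
servo_tool([
  [[0.006,-0.018,0.2],[0,0,0]],
  [[0.006,-0.018,0.35],[0,0,0]],
  [[0.006,-0.018,0.46],[0,0,0]],
  [[0.006,-0.018,0.46],[0,0,0]],
])

```text
clock: 2.5
ee_pos: [0.5397, 0.0236, 0.0747]
eef_rot: [[0.999, 0.049, -0.005], [0.049, -0.999, 0.0], [-0.005, -0.0, -1.0]]
wrist_force: [-0.2, -0.2, -0.2]
gripper_width: 0.0931
gripper_force: 0.0
```

Request:
servo_tool([
  [[0,0,0],[0,0,0]],
  [[0,0,0],[0,0,0]],
  [[0,0,0],[0,0,0]],
  [[0,0,0],[0,0,0]],
  [[0,0,0],[0,0,0]],
  [[0,0,0],[0,0,0]],
  [[0,0,0],[0,0,0]],
  [[0,0,0],[0,0,0]],
], grip=1, force=25)

```text
clock: 3.3
ee_pos: [0.5423, 0.0257, 0.0766]
eef_rot: [[0.999, 0.052, -0.0], [0.052, -0.999, 0.0], [-0.0, -0.0, -1.0]]
wrist_force: [-0.1, 0.2, 0.6]
gripper_width: 0.0335
gripper_force: 0.0
```

Request:
servo_tool([
  [[0,0,0],[0,0,0]],
  [[0,0,0],[0,0,0]],
  [[0,0,0],[0,0,0]],
  [[0,0,0],[0,0,0]],
  [[0,0,0],[0,0,0]],
])

```text
clock: 3.8
ee_pos: [0.5423, 0.0251, 0.0766]
eef_rot: [[0.999, 0.051, -0.0], [0.051, -0.999, -0.001], [-0.0, 0.001, -1.0]]
wrist_force: [-0.4, -4.4, -1.7]
gripper_width: 0.0161
gripper_force: 25.0
```

Request:
servo_tool([
  [[0,-0.08,0],[0,0,0]],
  [[0,-0.17,0],[0,0,0]],
  [[0,-0.26,0],[0,0,0]],
  [[0,-0.35,0],[0,0,0]],
  [[0,-0.422,0],[0,0,0]],
  [[0,-0.422,0],[0,0,0]],
  [[0,-0.422,0],[0,0,0]],
])

```text
clock: 4.5
ee_pos: [0.5379, 0.1111, 0.0766]
eef_rot: [[0.999, 0.052, 0.0], [0.052, -0.999, 0.002], [0.0, -0.002, -1.0]]
wrist_force: [1.7, 4.0, -1.9]
gripper_width: 0.0161
gripper_force: 25.0
```

```bash
python3 - <<'E'
from h import *
from station import manip
o=manip.observe();print(o["ee_pos"],bed(o["ee_pos"]),o["wrist_force"],o["joint_pos"])
E
```

```text
[0.53791828 0.11113396 0.07659115] [0.00024042 0.06891172] [ 1.7014541   3.95696522 -1.91953379] [-5.47413204e-04  3.92872717e-01  1.72191847e+00  2.00192842e-03
  1.02679645e+00  1.51697332e+00]
```

Request:
servo_tool([
  [[0,0,0],[0,0,0]],
  [[0,0,0],[0,0,0]],
  [[0,0,0],[0,0,0]],
  [[0,0,0],[0,0,0]],
], grip=0)

```text
clock: 4.9
ee_pos: [0.538, 0.1093, 0.0767]
eef_rot: [[0.999, 0.051, -0.0], [0.051, -0.999, -0.0], [-0.0, 0.0, -1.0]]
wrist_force: [0.0, -0.7, 0.6]
gripper_width: 0.0436
gripper_force: 0.0
```

Request:
servo_tool([
  [[0,0,-0.2],[0,0,0]],
  [[0,0,-0.4],[0,0,0]],
  [[0,0,-0.6],[0,0,0]],
  [[-0.25,-0.2,-0.7],[0,0,0]],
  [[-0.5,-0.4,-0.7],[0,0,0]],
  [[-0.75,-0.6,-0.7],[0,0,0]],
  [[-0.95,-0.8,-0.7],[0,0,0]],
  [[-0.95,-0.95,-0.7],[0,0,0]],
])

```text
clock: 5.7
ee_pos: [0.3496, 0.2693, 0.2169]
eef_rot: [[0.999, 0.05, 0.0], [0.05, -0.999, -0.0], [0.0, 0.0, -1.0]]
wrist_force: [0.9, 1.9, -0.0]
gripper_width: 0.0928
gripper_force: 0.0
```

```bash
python3 - <<'E'
from h import *
from station import manip
import pickle
s=manip.snapshot("top");pickle.dump(s,open("d1.pkl","wb"))
cv2.imwrite("pics/top1.png",s["frame"][200:400,180:440,::-1].repeat(3,0).repeat(3,1))
o=manip.observe();print(o["ee_pos"],o["eef_rot"].round(3).tolist(),o["gripper_width"],o["joint_pos"])
P=cloud(s);Z=P[...,2];B=bed(P)
p=(Z>.038)&(Z<.056)&(B[...,0]>.055)&(B[...,0]<.073)&(abs(B[...,1])<.05);v,u=np.nonzero(p)
b=bed(at_z(s,np.c_[u,v],.048));print("pointer",len(b),np.median(b[:,1]),b.min(0),b.max(0))
roi=(abs(B[...,0])<.05)&(abs(B[...,1]+.04)<.05)
try:
  c,t,w,W,n=nut_fit(s,roi);print("nut",c,bed(c),t,w,W,n)
except Exception as e: print(e)
E
```

```text
[0.34527077 0.27551021 0.21707135] [[0.998, 0.055, -0.002], [0.055, -0.998, 0.005], [-0.002, -0.005, -1.0]] 0.09282780881999166 [0.41555128 0.06107118 1.77861056 0.00531167 1.30221968 1.93012153]
pointer 36 0.014219993414051231 [0.05650646 0.01091986] [0.07248161 0.01750962]
nut [0.54254169 0.00158651] [-0.00074079 -0.04072886] 11.0 0.04378426239826829 0.04878619345854753 394
```

View pics/top1.png

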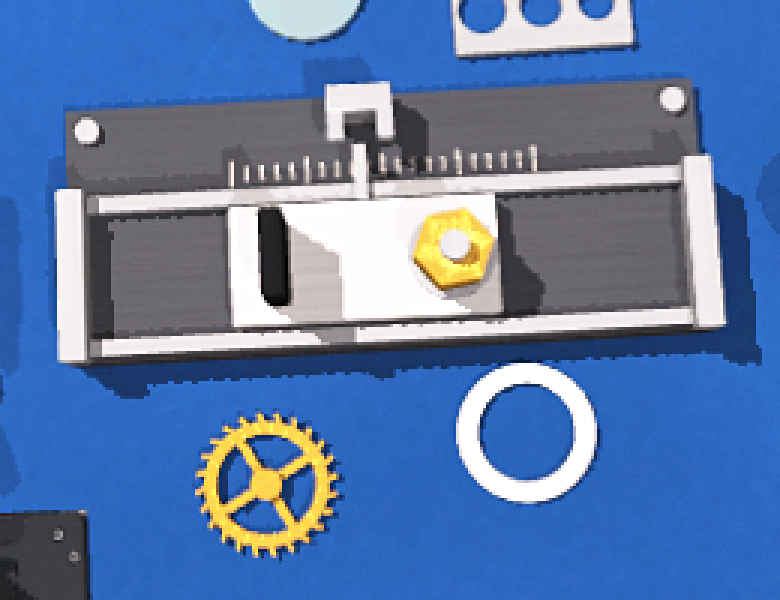

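The pointer is in the gap, about 2 mm off centre, which I'll trim while holding the nut. The nut's flat normals lie near 12°, 72° and 132° in the world. Going to the nut with the closing line along −48°.

Request:
servo_tool([
  [[0.2,0.3,0],[0,0,-0.04]],
  [[0.4,0.5,0],[0,0,-0.08]],
  [[0.6,0.7,0],[0,0,-0.12]],
  [[0.8,0.9,0],[0,0,-0.16]],
  [[0.94,1.0,0],[0,0,-0.217]],
  [[0.94,1.0,0],[0,0,-0.217]],
  [[0.94,1.0,0],[0,0,-0.217]],
  [[0.94,1.0,0],[0,0,-0.217]],
])

```text
clock: 6.55
ee_pos: [0.5498, 0.0785, 0.2159]
eef_rot: [[0.745, 0.667, -0.002], [0.667, -0.745, 0.0], [-0.001, -0.001, -1.0]]
wrist_force: [-0.2, -0.0, -0.8]
gripper_width: 0.0932
gripper_force: 0.0
```

```bash
cat > togo.py <<'E'
import sys
from h import *
from station import manip
o=manip.observe();R=o["eef_rot"];t=np.array([float(a) for a in sys.argv[1:4]])
print(o["clock"],o["ee_pos"].round(4),"y dir deg",np.degrees(np.arctan2(R[1,1],R[0,1])).round(2),"togo",(R.T@(t-o["ee_pos"])/.2).round(3),"bed",bed(o["ee_pos"]).round(4),o["joint_pos"].round(3),o["wrist_force"].round(1),o["moment"].round(2))
E
python3 togo.py .5425 .0016 .062
```

```text
6.55 [0.5498 0.0785 0.2159] y dir deg -48.13 togo [-0.283  0.263  0.769] bed [0.0105 0.0357] [-0.059  0.271  1.525  0.     1.347  0.781] [-0.2 -0.  -0.8] [-0.04 -0.05  0.06]
```

Request:
servo_tool([
  [[-0.1,0.09,0.1],[0,0,0]],
  [[-0.2,0.18,0.25],[0,0,0]],
  [[-0.283,0.263,0.4],[0,0,0]],
  [[-0.283,0.263,0.4],[0,0,0]],
  [[-0.283,0.263,0.4],[0,0,0]],
  [[-0.283,0.263,0.4],[0,0,0]],
])

```text
clock: 7.15
ee_pos: [0.5437, 0.0036, 0.1381]
eef_rot: [[0.742, 0.67, 0.002], [0.67, -0.742, 0.0], [0.002, 0.002, -1.0]]
wrist_force: [-0.3, 0.7, 1.1]
gripper_width: 0.0933
gripper_force: 0.0
```

```bash
python3 togo.py .5425 .0016 .062
```

```text
7.15 [0.5437 0.0036 0.1381] y dir deg -47.93 togo [-0.012  0.003  0.38 ] bed [ 0.0006 -0.0388] [-1.990e-01  3.140e-01  1.667e+00  1.000e-03  1.158e+00  6.370e-01] [-0.3  0.7  1.1] [-0.02 -0.01  0.01]
```

Request:
servo_tool([
  [[-0.012,0.003,0.15],[0,0,0]],
  [[-0.012,0.003,0.28],[0,0,0]],
  [[-0.012,0.003,0.38],[0,0,0]],
  [[-0.012,0.003,0.38],[0,0,0]],
  [[-0.012,0.003,0.38],[0,0,0]],
])

```text
clock: 7.65
ee_pos: [0.5426, 0.0011, 0.0618]
eef_rot: [[0.742, 0.67, 0.002], [0.67, -0.742, -0.0], [0.001, 0.001, -1.0]]
wrist_force: [-0.1, -0.2, 1.1]
gripper_width: 0.0927
gripper_force: 0.0
```

Request:
servo_tool([
  [[0,0,0],[0,0,0]],
  [[0,0,0],[0,0,0]],
  [[0,0,0],[0,0,0]],
  [[0,0,0],[0,0,0]],
  [[0,0,0],[0,0,0]],
  [[0,0,0],[0,0,0]],
  [[0,0,0],[0,0,0]],
  [[0,0,0],[0,0,0]],
], grip=1, force=25)

```text
clock: 8.45
ee_pos: [0.5419, 0.0001, 0.0605]
eef_rot: [[0.743, 0.669, 0.0], [0.669, -0.743, -0.0], [0.0, 0.0, -1.0]]
wrist_force: [0.2, -1.4, -1.0]
gripper_width: 0.0437
gripper_force: 25.0
```

```bash
python3 togo.py .5434 -.0004 .062
```

```text
8.45 [5.419e-01 1.000e-04 6.050e-02] y dir deg -48.0 togo [ 0.004  0.007 -0.007] bed [-0.0014 -0.0421] [-0.206  0.402  1.756 -0.     0.983  0.632] [ 0.2 -1.4 -1. ] [-0.12 -0.09 -0.06]
```

Good hold (43.7 mm across flats). Turning clockwise.

Request:
servo_tool([
  [[0,0,0],[0,0,0.03]],
  [[0,0,0],[0,0,0.07]],
  [[0,0,0],[0,0,0.11]],
  [[0,0,0],[0,0,0.15]],
  [[0,0,0],[0,0,0.19]],
  [[0,0,0],[0,0,0.23]],
  [[0,0,0],[0,0,0.27]],
  [[0,0,0],[0,0,0.3]],
])

```text
clock: 9.25
ee_pos: [0.5416, 0.0014, 0.0605]
eef_rot: [[0.977, -0.212, -0.0], [-0.212, -0.977, 0.002], [-0.001, -0.001, -1.0]]
wrist_force: [-0.3, 4.3, 1.0]
gripper_width: 0.0438
gripper_force: 24.9
```

```bash
python3 togo.py .5434 -.0004 .062
```

```text
9.25 [0.5416 0.0014 0.0605] y dir deg -102.26 togo [ 0.011  0.007 -0.008] bed [-0.0017 -0.0409] [-0.204  0.402  1.756  0.002  0.984  1.579] [-0.3  4.3  1. ] [ 0.6 -0.   0.1]
```

Request:
servo_tool([
  [[0,0,0],[0,0,0.04]],
  [[0,0,0],[0,0,0.08]],
  [[0,0,0],[0,0,0.12]],
  [[0,0,0],[0,0,0.16]],
  [[0,0,0],[0,0,0.19]],
  [[0,0,0],[0,0,0.21]],
  [[0,0,0],[0,0,0.21]],
  [[0,0,0],[0,0,0.21]],
])

```text
clock: 10.05
ee_pos: [0.5422, 0.0009, 0.0605]
eef_rot: [[0.647, -0.763, 0.001], [-0.763, -0.647, 0.001], [-0.0, -0.001, -1.0]]
wrist_force: [2.9, 3.8, -1.8]
gripper_width: 0.044
gripper_force: 25.0
```

```bash
python3 togo.py .5434 -.0004 .062
```

```text
10.05 [0.5422 0.0009 0.0605] y dir deg -139.7 togo [ 0.009 -0.    -0.007] bed [-0.0011 -0.0414] [-2.050e-01  4.020e-01  1.756e+00  1.000e-03  9.830e-01  2.233e+00] [ 2.9  3.8 -1.8] [ 0.79 -0.49 -0.08]
```

Request:
servo_tool([
  [[0,0,0],[0,0,0.01]],
  [[0,0,0],[0,0,0.02]],
  [[0,0,0],[0,0,0.03]],
  [[0,0,0],[0,0,0.03]],
])

```text
clock: 10.45
ee_pos: [0.5424, 0.0007, 0.0605]
eef_rot: [[0.571, -0.821, 0.001], [-0.821, -0.571, 0.001], [0.0, -0.001, -1.0]]
wrist_force: [3.6, 4.0, -1.5]
gripper_width: 0.0441
gripper_force: 25.0
```

```bash
python3 togo.py .5434 -.0004 .062
```

```text
10.45 [0.5424 0.0007 0.0605] y dir deg -145.16 togo [ 0.008 -0.001 -0.007] bed [-0.001  -0.0416] [-2.050e-01  4.020e-01  1.756e+00  1.000e-03  9.830e-01  2.328e+00] [ 3.6  4.  -1.5] [ 0.83 -0.47 -0.12]
```

Request:
servo_tool([
  [[0,0,0],[0,0,0.01]],
  [[0,0,0],[0,0,0.02]],
  [[0,0,0],[0,0,0.02]],
])

```text
clock: 10.75
ee_pos: [0.5421, 0.0006, 0.0606]
eef_rot: [[0.521, -0.854, 0.001], [-0.854, -0.521, 0.0], [0.0, -0.001, -1.0]]
wrist_force: [2.8, 4.9, -0.7]
gripper_width: 0.0439
gripper_force: 25.2
```

```bash
python3 togo.py .5434 -.0004 .062
```

```text
10.75 [0.5421 0.0006 0.0606] y dir deg -148.63 togo [ 0.008 -0.003 -0.007] bed [-0.0012 -0.0417] [-0.205  0.402  1.756  0.     0.983  2.389] [ 2.8  4.9 -0.7] [ 0.8  -0.43  0.76]
```

Request:
servo_tool([
  [[0,0,0],[0,0,0.01]],
  [[0,0,0],[0,0,0.015]],
  [[0,0,0],[0,0,0.015]],
])

```text
clock: 11.05
ee_pos: [0.5417, 0.0005, 0.0606]
eef_rot: [[0.479, -0.878, -0.0], [-0.878, -0.479, -0.0], [-0.0, 0.0, -1.0]]
wrist_force: [1.3, 4.3, 0.7]
gripper_width: 0.0448
gripper_force: 26.1
```

```bash
python3 togo.py .5434 -.0004 .062
```

```text
11.05 [5.417e-01 5.000e-04 6.060e-02] y dir deg -151.36 togo [ 0.008 -0.005 -0.007] bed [-0.0017 -0.0417] [-0.205  0.402  1.756 -0.     0.984  2.437] [1.3 4.3 0.7] [ 0.82 -0.18  1.13]
```

Moment jumped from 0.1 to 1.1 N·m at y dir ≈ −148°, the predicted end stop. Releasing and checking.

Request:
servo_tool([
  [[0,0,0],[0,0,0]],
  [[0,0,0],[0,0,0]],
  [[0,0,0],[0,0,0]],
  [[0,0,0],[0,0,0]],
  [[0,0,0],[0,0,0]],
  [[0,0,0],[0,0,0]],
  [[0,0,0],[0,0,0]],
  [[0,0,0],[0,0,0]],
], grip=0)

```text
clock: 11.85
ee_pos: [0.5417, 0.0003, 0.0605]
eef_rot: [[0.477, -0.879, 0.0], [-0.879, -0.477, 0.0], [-0.0, -0.0, -1.0]]
wrist_force: [-0.4, 1.0, -0.1]
gripper_width: 0.0927
gripper_force: 0.0
```

Request:
servo_tool([
  [[0,0,-0.2],[0,0,0]],
  [[0,0,-0.4],[0,0,0]],
  [[0,0,-0.6],[0,0,0]],
  [[-0.25,0.12,-0.7],[0,0,0]],
  [[-0.5,0.24,-0.7],[0,0,0]],
  [[-0.7,0.36,-0.7],[0,0,0]],
  [[-0.93,0.46,-0.7],[0,0,0]],
  [[-0.93,0.46,-0.7],[0,0,0]],
])

```text
clock: 12.65
ee_pos: [0.3677, 0.1219, 0.2004]
eef_rot: [[0.479, -0.878, -0.002], [-0.878, -0.479, 0.001], [-0.002, 0.001, -1.0]]
wrist_force: [0.7, -0.6, 0.0]
gripper_width: 0.0933
gripper_force: 0.0
```

Request:
servo_tool([
  [[-0.25,0.12,0],[0,0,0]],
  [[-0.25,0.12,0],[0,0,0]],
  [[-0.25,0.12,0],[0,0,0]],
])

```text
clock: 12.95
ee_pos: [0.3271, 0.1527, 0.2009]
eef_rot: [[0.479, -0.878, 0.001], [-0.878, -0.479, -0.0], [0.001, -0.001, -1.0]]
wrist_force: [0.0, -0.3, -0.8]
gripper_width: 0.093
gripper_force: 0.0
```

```bash
python3 - <<'E'
from h import *
from station import manip
s=manip.snapshot("top")
cv2.imwrite("pics/top2.png",s["frame"][170:370,180:440,::-1].repeat(3,0).repeat(3,1))
o=manip.observe();print(o["clock"],o["ee_pos"],o["gripper_width"])
P=cloud(s);Z=P[...,2];B=bed(P)
p=(Z>.038)&(Z<.056)&(B[...,0]>.055)&(B[...,0]<.073)&(abs(B[...,1])<.05);v,u=np.nonzero(p)
b=bed(at_z(s,np.c_[u,v],.048));print("pointer",len(b),np.median(b[:,1]),b.min(0),b.max(0))
i=(Z>.044)&(Z<.06)&(B[...,0]>.08)&(B[...,0]<.13)&(abs(B[...,1]-.02)<.04);v,u=np.nonzero(i)
b=bed(at_z(s,np.c_[u,v],.052));print("index",np.percentile(b,[1,99],axis=0))
roi=(abs(B[...,0])<.05)&(abs(B[...,1]+.04)<.05)
c,t,w,W,n=nut_fit(s,roi);print("nut",c,bed(c),t,w,W,n)
E
```

```text
13.0 [0.32813943 0.15227064 0.20091163] 0.09295299432251301
pointer 36 0.010376572605807748 [0.05629046 0.00707127] [0.07226473 0.01367136]
index [[ 0.08050104 -0.00834859]
 [ 0.11404442  0.03304312]]
nut [ 0.54291109 -0.00183705] [-0.00054683 -0.04416682] 33.0 0.043628062583045545 0.047928651503925696 389
```

View pics/top2.png

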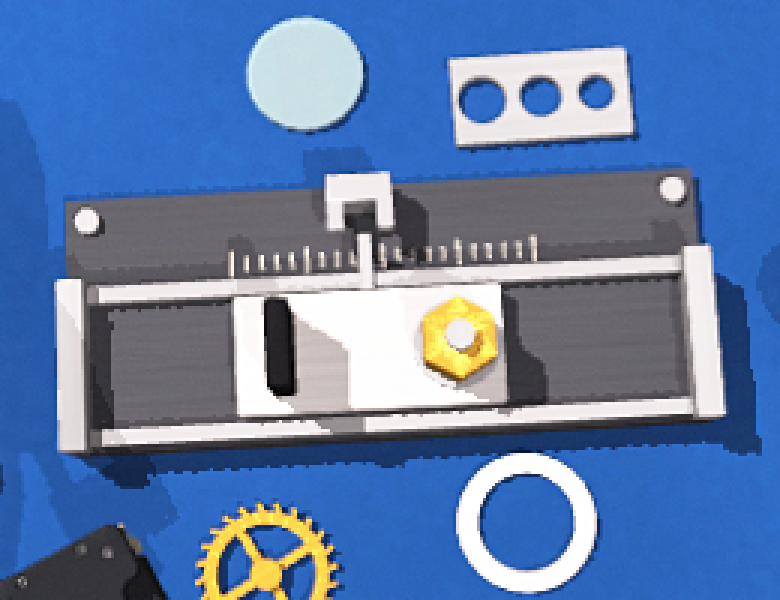

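The nut's flats now read 33°, against a predicted 32.6° at full tightness. The pointer is 2 mm from the gap centre, with about 7 mm of clearance each side, and the index block has not moved. Handing in.

```bash
python3 -c "
from station import manip
print(manip.finish_job())"
```

```text
the job is handed in; nothing more can be done
None
```

The carriage is set with its pointer in the index gap, about 2 mm off centre. The lock nut is tightened clockwise against its end stop. The index block measured unmoved, nothing else was touched, and the job was handed in at about 13 s.

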